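# Tighten the sealed battery box cover evenly in cross order

### The arm

A 6-joint arm with a two-finger parallel gripper is mounted at the origin on the work surface. World frame = base frame: x ahead of the robot, y to its left, z up, the work surface at z = 0. Lengths are in mm, angles in rad, forces in N, time in s.
With the tool pointing down it reaches from about 325 to 875 mm from the base axis. Payload 4.4 kg.
Tool frame: the origin (TCP) lies on the centre line of the jaws, within the pads' length; the fingertips stand ahead of it and the grasp point (between the pads) lies 6 mm ahead of it (ctrl.tcp_to_tips is the z of the fingertips in the tool frame, in mm); z points along the fingers, y is the direction in which the jaws open and shut (so a half turn about z gives the same grasp; the last joint's range is limited). The gripper opens to 85 mm and grips with 20 to 120 N. Pads are 22 mm wide; open, the fingers measure 114 mm over their backs; the gripper's body (76 mm by 85 mm) begins 54 mm behind the grasp point. The pads swing forward as they close: fully open they stand 13 mm farther back than shut.
Start: joints at [-1.456, 0.207, 1.542, -0, 1.393, -0.15], TCP at [150.474, -554.964, 256.282] pointing down, gripper open.
Joint ranges: [-2.73, 2.73], [-0.86, 2.22], [0.23, 2.46], [-1.11, 4.25], [0.08, 2.63], [-2.82, 2.82]. Speed limits (rad/s): [2.79, 2.79, 3.14, 3.14, 3.14, 3.14].

### API

Orientations are given as a 3x3 rotation matrix whose columns are the frame's x, y, z axes.
In Python, from plant import ctrl, sensors, optics gives the robot as it stands. Calls block until the motion is done:
- ctrl.move_ptp(position, orientation): joint-space move of the TCP to a pose.
- ctrl.move_l(position, rot=None, vel=150, threshold=None): straight line of the TCP; rot=None keeps the orientation; vel is the mean speed in mm/s. With threshold (N) it stops when the force on the tool has changed by that much, and returns True; else False.
- ctrl.set_joints(angles): joint-space move.
- ctrl.gripper_to(opening, force=None): finger opening in mm; force is the grip in N (None keeps the last); returns when the fingers have stopped.
- ctrl.hold(seconds).
- ctrl.solve_ik(position, orientation): joint angles nearest the present ones, or None.
- sensors.read_state(): the state.
- optics.grab_frame(name): name is "scene" or "top" or "wrist"; returns (picture, depth): 480x640x3 uint8, red, green, blue; 480x640 float32, mm along the optical axis (not along the pixel's ray), 0 where there is no reading.
- optics.camera_params(name): a dict with "mtx" (3x3 intrinsics, pixels), "R" (3x3) and "t" (3): a world point X has camera coordinates R X + t; the wrist camera has in their place "T_tool_cam" (4x4, takes a point from camera to tool coordinates, whose origin is the TCP and whose axes are the flange's). Camera axes: x right, y down, z forward; pixel columns grow to the right and rows downward; lengths in mm; the calibration is good to about 2 mm. A picture is of the moment at which its call begins: read the wrist's pose just before it. camera_params takes no time and is no camera call.
A pose or a line that the arm cannot do raises ctrl.MotionError and nothing moves.
- ctrl.finish_job(): hands the job in, once; it reports no verdict.
The state is a dict: "t": time; "q": joint angles; "qvel": joint speeds; "tau": joint torques, N m; "eef_pos": TCP position; "eef_rot": TCP orientation; "force": force on the tool from outside, world axes, zero at the start; "wrist_torque": the same for the moment, N m; "grip_width": finger opening in mm.
Only numpy, scipy, OpenCV 4.12 (cv2) and the standard library are available. Lean on these libraries where they do the work, as an engineer would, in place of code of your own. Each camera call takes 0.05 s, during which the arm holds its last target.

### The job

Tighten the gasketed cover of the wheelchair battery box evenly. Going corner to diagonally opposite corner, first turn each of the four wing screws clockwise until its red end points at the yellow dash beside it; then go round once more, again corner to opposite corner, and tighten each one fully until you feel it come up firmly against its stop. Do not disturb the other things on the bench, and let go of everything at the end.

Things in the scene. Friction and masses are not known exactly. Their poses are not given: they have to be found in the camera images.
- battery_box: Black battery box of a powered wheelchair, fixed in a blue sloping cradle (base 250 x 260 mm) that cannot move. Origin on the bench top, straight under the middle of the cover's outer face, which is 142 mm up; z is up. The cover slopes down towards this body's -x (roughly towards the robot).
- cover: Fixed dark grey cover 235 x 225 x 7 mm over a black gasket, tilted 28 degrees, lower edge nearer the robot. Origin in the middle of its outer face; z square out of the face, x up the slope, y to the left. Four wing screws stand square to it at x = +-60, y = +-60 mm. A light grey plate 3 mm thick is in its middle. Turning a screw takes about 0.1 N m; at its stop that rises sharply (0.4 N m is a clear sign).
- wing_a (a joint): Angle (rad) of the near left wing screw, growing clockwise seen from outside (tightening); starts at 0 to 0.5 (loose). At 1.0 the red end points at the yellow dash on the cover beside it. Beyond that, an unmarked firm stop lies between 1.5 and 1.8, different for each screw: feel for it. It stays where left and does not rise or sink.
- wing_a_blade (a point): Middle of the near left screw's blade, on the screw axis, 31 mm above the cover (its diagonal partner is the far right one). Blade: flat upright bar 62 mm long, 10 thick, 32 high, from 15 to 47 mm above the cover, on a steel hub 30 mm wide; one end red, the rest white. x points along the blade to the red end, y across its flat sides, z outward on the axis; turns with the screw.
- wing_b (a joint): Angle (rad) of the near right wing screw, growing clockwise seen from outside (tightening); starts at 0 to 0.5 (loose). At 1.0 the red end points at the yellow dash on the cover beside it. Beyond that, an unmarked firm stop lies between 1.5 and 1.8, different for each screw: feel for it. It stays where left and does not rise or sink.
- wing_b_blade (a point): Middle of the near right screw's blade, on the screw axis, 31 mm above the cover (its diagonal partner is the far left one). Blade: flat upright bar 62 mm long, 10 thick, 32 high, from 15 to 47 mm above the cover, on a steel hub 30 mm wide; one end red, the rest white. x points along the blade to the red end, y across its flat sides, z outward on the axis; turns with the screw.
- wing_c (a joint): Angle (rad) of the far right wing screw, growing clockwise seen from outside (tightening); starts at 0 to 0.5 (loose). At 1.0 the red end points at the yellow dash on the cover beside it. Beyond that, an unmarked firm stop lies between 1.5 and 1.8, different for each screw: feel for it. It stays where left and does not rise or sink.
- wing_c_blade (a point): Middle of the far right screw's blade, on the screw axis, 31 mm above the cover (its diagonal partner is the near left one). Blade: flat upright bar 62 mm long, 10 thick, 32 high, from 15 to 47 mm above the cover, on a steel hub 30 mm wide; one end red, the rest white. x points along the blade to the red end, y across its flat sides, z outward on the axis; turns with the screw.
- wing_d (a joint): Angle (rad) of the far left wing screw, growing clockwise seen from outside (tightening); starts at 0 to 0.5 (loose). At 1.0 the red end points at the yellow dash on the cover beside it. Beyond that, an unmarked firm stop lies between 1.5 and 1.8, different for each screw: feel for it. It stays where left and does not rise or sink.
- wing_d_blade (a point): Middle of the far left screw's blade, on the screw axis, 31 mm above the cover (its diagonal partner is the near right one). Blade: flat upright bar 62 mm long, 10 thick, 32 high, from 15 to 47 mm above the cover, on a steel hub 30 mm wide; one end red, the rest white. x points along the blade to the red end, y across its flat sides, z outward on the axis; turns with the screw.
- caster: Grey caster wheel with black tyre, 104 mm diameter, 30 mm thick, lying left of the cradle; a bystander, leave it alone. Origin in its underside.
- screwdriver: Screwdriver with orange handle, 180 mm long, lying right of the cradle; a bystander, leave it alone. Origin in its underside (or on its axis).
- tape: Yellow tape measure 70 x 65 x 34 mm, right of the cradle; a bystander, leave it alone. Origin in its underside.
- wrench: Steel wrench 170 mm long, on the right of the bench; a bystander, leave it alone. Origin in its underside (or on its axis).
- spray: Yellow spray can, 64 mm diameter, 190 mm high, on the left; a bystander, leave it alone. Origin in its underside.
- mug: Blue mug, 80 mm diameter, 90 mm high, on the right; a bystander, leave it alone. Origin in its underside.
- armrest: Black armrest pad 220 x 50 x 28 mm, on the left; a bystander, leave it alone. Origin in its underside.

How it is judged (in metres and radians):
On the way, in this order (a step that is already met when the one before it is completed fails the run):
1. one wing screw turned to its yellow dash, the other three still loose (((value of joint wing_a between 0.75 and 1.25 rad and value of joint each of wing_b, wing_c, wing_d below 0.65 rad) or (value of joint each of wing_a, wing_c, wing_d below 0.65 rad and value of joint wing_b between 0.75 and 1.25 rad) or (value of joint each of wing_a, wing_b, wing_d below 0.65 rad and value of joint wing_c between 0.75 and 1.25 rad) or (value of joint each of wing_a, wing_b, wing_c below 0.65 rad and value of joint wing_d between 0.75 and 1.25 rad))), for 0.2 s.
2. the diagonally opposite screw at its dash too, the other two still loose (((value of joint wing_a between 0.75 and 1.25 rad and value of joint each of wing_b, wing_d below 0.65 rad and value of joint wing_c between 0.75 and 1.25 rad) or (value of joint each of wing_a, wing_c below 0.65 rad and value of joint wing_b between 0.75 and 1.25 rad and value of joint wing_d between 0.75 and 1.25 rad))), for 0.2 s.
3. all four screws at their yellow dashes (value of joint wing_a between 0.75 and 1.25 rad and value of joint wing_b between 0.75 and 1.25 rad and value of joint wing_c between 0.75 and 1.25 rad and value of joint wing_d between 0.75 and 1.25 rad), for 0.2 s.
4. one screw tight against its stop, the other three still about at their dashes (((value of joint wing_a above 1.52 rad and value of joint wing_b between 0.75 and 1.35 rad and value of joint wing_c between 0.75 and 1.35 rad and value of joint wing_d between 0.75 and 1.35 rad) or (value of joint wing_a between 0.75 and 1.35 rad and value of joint wing_b above 1.68 rad and value of joint wing_c between 0.75 and 1.35 rad and value of joint wing_d between 0.75 and 1.35 rad) or (value of joint wing_a between 0.75 and 1.35 rad and value of joint wing_b between 0.75 and 1.35 rad and value of joint wing_c above 1.45 rad and value of joint wing_d between 0.75 and 1.35 rad) or (value of joint wing_a between 0.75 and 1.35 rad and value of joint wing_b between 0.75 and 1.35 rad and value of joint wing_c between 0.75 and 1.35 rad and value of joint wing_d above 1.6 rad))), for 0.2 s.
5. the diagonally opposite screw tight too, the other two still about at their dashes (((value of joint wing_a above 1.52 rad and value of joint wing_b between 0.75 and 1.35 rad and value of joint wing_c above 1.45 rad and value of joint wing_d between 0.75 and 1.35 rad) or (value of joint wing_a between 0.75 and 1.35 rad and value of joint wing_b above 1.68 rad and value of joint wing_c between 0.75 and 1.35 rad and value of joint wing_d above 1.6 rad))), for 0.2 s.
At the end, for the whole second after the job is handed in: All four wing screws are within 0.1 rad of their firm stops and at rest, released. On the way every screw was first brought to its yellow dash (within 0.25 rad) and only then tightened, each time going to the diagonally opposite screw second (value of joint wing_a above 1.52 rad and velocity of joint wing_a between -0.05 and 0.05 rad/s and value of joint wing_b above 1.68 rad and velocity of joint wing_b between -0.05 and 0.05 rad/s and value of joint wing_c above 1.45 rad and velocity of joint wing_c between -0.05 and 0.05 rad/s and value of joint wing_d above 1.6 rad and velocity of joint wing_d between -0.05 and 0.05 rad/s); the robot touches nothing.
It fails at once if a screw run well past its dash while another is still short of its own (value of joint any of wing_a, wing_b, wing_c, wing_d above 1.4 rad and value of joint any of wing_a, wing_b, wing_c, wing_d below 0.7 rad).
It fails at once if a bystander moved by more than 30 mm (distance of any of caster, screwdriver, tape, wrench, spray, mug, armrest from where it was at the start of the episode above 0.03 m).
It also fails if it takes over 72 s, if anything falls off the work surface, if the arm or the gripper's body presses on something with over 40 N, if the wrist force passes 120 N, or if a joint passes its speed limit or range.

## Working session

There is one attempt and no reset: what is moved stays moved. The work goes in short steps, each a Python script; the robot and the scene stay as the last script left them, time stands still between calls to the robot, and variables do not carry over. Pictures are saved under pics/ and viewed, and the job is handed in when it is done.

```bash
ls; mkdir -p pics; python3 - <<'E'
from plant import ctrl,sensors,optics
import cv2,numpy as np
s=sensors.read_state();print(s);print(ctrl.tcp_to_tips)
for n in("scene","top"):
    p,d=optics.grab_frame(n);cv2.imwrite(f"pics/{n}0.png",p[:,:,::-1]);np.save(f"{n}0_d.npy",d)
    c=optics.camera_params(n);print(n,c)
print(optics.camera_params("wrist"))
E
```

```text
pics
{'t': 0.0, 'q': array([-1.45646605e+00,  2.07435087e-01,  1.54301371e+00,  5.46312669e-06,
        1.39351154e+00, -1.50490626e-01]), 'qvel': array([-0.00016291, -0.00076104, -0.00053583,  0.0006142 ,  0.00045421,
       -0.00081683]), 'tau': array([-1.34720605e-03, -3.83039832e+01, -2.91599482e+01, -3.02296530e-04,
        1.03434143e-02, -1.03150619e-06]), 'eef_pos': array([ 150.41001433, -554.22271936,  255.08880621]), 'eef_rot': array([[ 9.65139694e-01,  2.61735174e-01, -2.64766183e-04],
       [ 2.61735060e-01, -9.65136893e-01,  2.35283942e-03],
       [ 3.60285224e-04, -2.34011731e-03, -9.99997197e-01]]), 'force': array([ 0.14110668,  0.00947266, -0.871303  ]), 'wrist_torque': array([-0.00900572, -0.02136272,  0.01169691]), 'grip_width': 85.30422299626709}
25.0
scene {'mtx': array([[562.16308463,   0.        , 314.92075961],
       [  0.        , 562.16308463, 238.0782064 ],
       [  0.        ,   0.        ,   1.        ]]), 'R': array([[ 0.88669997,  0.46233694, -0.00277817],
       [ 0.37374151, -0.72029734, -0.58437062],
       [-0.27217723,  0.5171231 , -0.81148214]]
[... 293 characters left out ...]

       [-9.97877323e-01, -1.94925874e-02, -6.21360322e-02],
       [ 6.21190397e-02,  1.47660789e-03, -9.98067655e-01]]), 't': array([  17.42800011,  541.2404973 , 1437.8097422 ])}
{'mtx': array([[377.98635308,   0.        , 322.82727028],
       [  0.        , 377.98635308, 237.66989368],
       [  0.        ,   0.        ,   1.        ]]), 'T_tool_cam': array([[-2.23462203e-04, -9.47435206e-01, -3.19947622e-01,
         8.28726434e+01],
       [ 9.99999924e-01, -3.14165519e-04,  2.31879476e-04,
        -4.20945518e-01],
       [-3.20207290e-04, -3.19947546e-01,  9.47435204e-01,
        -1.18030320e+02],
       [ 0.00000000e+00,  0.00000000e+00,  0.00000000e+00,
         1.00000000e+00]])}
```

View pics/scene0.png

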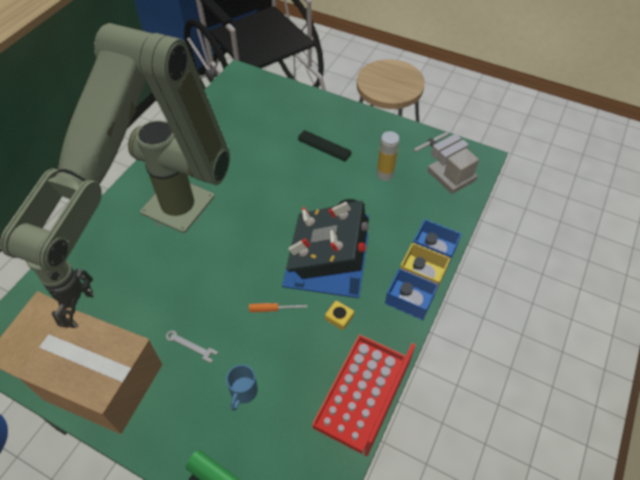

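View pics/top0.png

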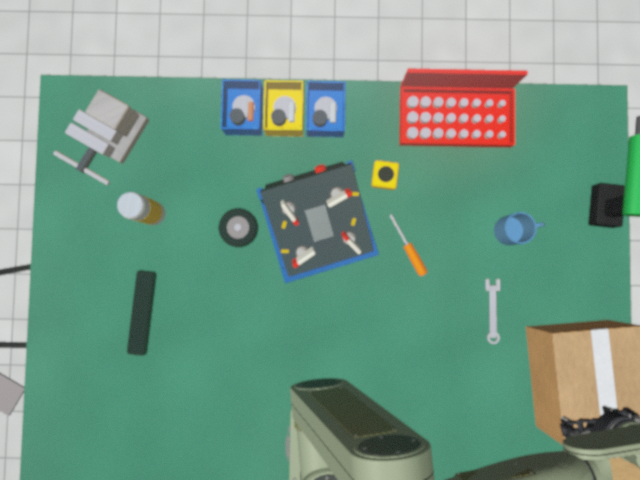

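The scene view shows the box at about (328,240). In the top view the cover is centred near (318,222), with blades at about (289,211), (340,197), (351,243) and (303,257). The screwdriver, tape and caster are close to the cradle. Next I'll measure the cover from depth.

```bash
cat > h.py <<'E'
import cv2,numpy as np
from plant import ctrl,sensors,optics
def cloud_top(img,d,c):
    v,u=np.mgrid[:480,:640]
    K=c["mtx"];p=np.stack([(u-K[0,2])/K[0,0]*d,(v-K[1,2])/K[1,1]*d,d],-1)
    if "R" in c: return (p-c["t"])@c["R"]
def wcloud(s,d,c):
    v,u=np.mgrid[:480,:640]
    K=c["mtx"];p=np.stack([(u-K[0,2])/K[0,0]*d,(v-K[1,2])/K[1,1]*d,d],-1)
    T=c["T_tool_cam"];p=p@T[:3,:3].T+T[:3,3]
    return p@np.array(s["eef_rot"]).T+np.array(s["eef_pos"])
E
python3 - <<'E'
from h import *
p=cv2.imread("pics/top0.png");d=np.load("top0_d.npy");c=optics.camera_params("top")
W=cloud_top(p,d,c)
m=np.zeros((480,640),bool)
m[175:265,270:370]=1
P=W[m];hsv=cv2.cvtColor(p,cv2.COLOR_BGR2HSV)[m]
dark=(hsv[:,2]<95)&(P[:,2]>70)&(P[:,2]<215)&(hsv[:,1]<90)
Q=P[dark];print(len(Q))
rng=np.random.default_rng(0);best=0
for i in range(400):
    a,b,e=Q[rng.choice(len(Q),3,False)];n=np.cross(b-a,e-a);l=np.linalg.norm(n)
    if l<1e-3: continue
    n/=l; k=abs((Q-a)@n)<2.5
    if k.sum()>best: best=k.sum();K=k
Q=Q[K];m0=Q.mean(0);n=np.linalg.svd(Q-m0,full_matrices=False)[2][2];n*=np.sign(n[2])
print(best,m0,n,"tilt",np.degrees(np.arccos(n[2])),"yaw",np.degrees(np.arctan2(-n[1],-n[0])))
# grey plate center
g=(hsv[:,2]>100)&(hsv[:,2]<190)&(hsv[:,1]<60)&(abs((P-m0)@n-3)<4)
print(g.sum(),P[g].mean(0),np.median(P[g],0))
xy=cv2.minAreaRect(Q[:,:2].astype(np.float32));print(xy)
cv2.imwrite("pics/topz.png",cv2.resize(p[165:275,250:390],None,fx=5,fy=5,interpolation=cv2.INTER_CUBIC))
E
```

```text
782
397 [568.26387532  45.39038623 146.3578566 ] [-0.44817285 -0.14760478  0.88167677] tilt 28.15470285963328 yaw 18.229188672048302
1231 [568.04673421  24.93347798 145.56598061] [568.06784825  26.81561186 146.45509185]
((572.0365600585938, 29.90386962890625), (199.0311279296875, 213.196533203125), 17.600358963012695)
```

View pics/topz.png

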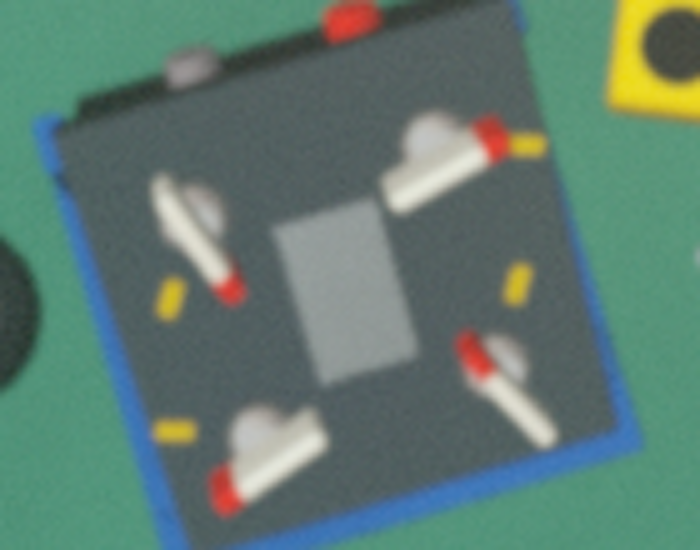

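```bash
cat >> h.py <<'E'
def frame(yaw,tilt=np.radians(28)):
    # cover frame columns: x up slope, y left, z normal
    cy,sy=np.cos(yaw),np.sin(yaw);ct,st=np.cos(tilt),np.sin(tilt)
    x=np.array([cy*ct,sy*ct,st]);y=np.array([-sy,cy,0]);return np.stack([x,y,np.cross(x,y)],1)
def tool(C,phi):
    # tool z=-n; tool x at angle phi (ccw from outside, from cover x)
    c,s=np.cos(phi),np.sin(phi)
    x=C@[c,s,0];z=-C[:,2];return np.stack([x,np.cross(z,x),z],1)
E
python3 - <<'E'
from h import *
C=frame(np.radians(16.5));o=np.array([568,27,142.])
for deg in range(0,360,30):
    R=tool(C,np.radians(deg))
    q=ctrl.solve_ik(o+C[:,2]*180,R)
    print(deg,None if q is None else np.round(q,2), [ (lambda q:None if q is None else np.round(q[5],2))(ctrl.solve_ik(o+C@[sx,sy,25],R)) for sx in(-60,60) for sy in(60,-60)])
E
```

```text
0 [-0.34 -0.3   2.01  0.32  1.06  0.83] [np.float64(0.85), np.float64(0.51), np.float64(1.07), np.float64(0.78)]
30 [-0.34 -0.3   2.01  0.32  1.06  0.31] [np.float64(0.33), np.float64(-0.02), np.float64(0.54), np.float64(0.25)]
60 [-0.34 -0.3   2.01  0.32  1.06 -0.21] [np.float64(-0.2), np.float64(-0.54), np.float64(0.02), np.float64(-0.27)]
90 [-0.34 -0.3   2.01  0.32  1.06 -0.74] [np.float64(-0.72), np.float64(-1.06), np.float64(-0.5), np.float64(-0.79)]
120 [-0.34 -0.3   2.01  0.32  1.06 -1.26] [np.float64(-1.24), np.float64(-1.59), np.float64(-1.03), np.float64(-1.32)]
150 [-0.34 -0.3   2.01  0.32  1.06 -1.78] [np.float64(-1.77), np.float64(-2.11), np.float64(-1.55), np.float64(-1.84)]
180 [-0.34 -0.3   2.01  0.32  1.06 -2.31] [np.float64(-2.29), np.float64(-2.63), np.float64(-2.08), np.float64(-2.36)]
210 None [np.float64(-2.81), None, np.float64(-2.6), None]
240 None [None, np.float64(2.6), None, None]
270 [-0.34 -0.3   2.01  0.32  1.06  2.4 ] [np.float64(2.42), np.float64(2.08), np.float64(2.64), np.float64(2.35)]
300 [-0.34 -0.3   2.01  0.32  1.06  1.88] [np.float64(1.9), np.float64(1.55), np.float64(2.11), np.float64(1.82)]
330 [-0.34 -0.3   2.01  0.32  1.06  1.36] [np.float64(1.37), np.float64(1.03), np.float64(1.59), np.float64(1.3)]
```

```bash
python3 - <<'E'
from h import *
C=frame(np.radians(16.5));o=np.array([568,27,142.])
t0=sensors.read_state()["t"]
ctrl.move_ptp(o+C[:,2]*190,tool(C,0))
s=sensors.read_state();print(s["t"]-t0,s["eef_pos"],s["force"],s["wrist_torque"])
p,d=optics.grab_frame("wrist");cv2.imwrite("pics/w0.png",p[:,:,::-1]);np.save("w0_d.npy",d)
np.savez("w0_s.npz",eef_pos=s["eef_pos"],eef_rot=s["eef_rot"])
E
```

```text
2.3249999999999997 [482.69184332   0.96784064 309.78495344] [ 0.03996341  0.51986015 -0.10416031] [-0.07145289  0.24093112 -0.02352162]
```

View pics/w0.png

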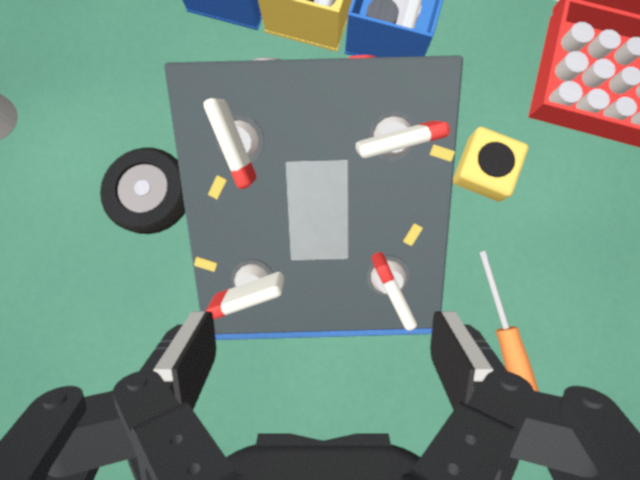

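The wrist view shows the cover almost square-on, with corners at about (166,63), (462,57), (440,332) and (205,337). The blades are at (231,142), (403,138), (393,290) and (245,294). The dashes are at (217,187), (442,153), (412,234) and (205,264). I'll cast these onto the cover plane.

```bash
cat >> h.py <<'E'
def rays(s,c,uv):
    uv=np.asarray(uv,float).reshape(-1,2);K=c["mtx"]
    r=np.c_[(uv[:,0]-K[0,2])/K[0,0],(uv[:,1]-K[1,2])/K[1,1],np.ones(len(uv))]
    T=c["T_tool_cam"];R=np.array(s["eef_rot"])
    return R@T[:3,3]+s["eef_pos"], r@T[:3,:3].T@R.T
def hit(o,r,p0,n): return o+r*(((p0-o)@n)/(r@n))[:,None]
def masks(p):
    h=cv2.cvtColor(p,cv2.COLOR_BGR2HSV).astype(int);H,S,V=h[...,0],h[...,1],h[...,2]
    red=((H<8)|(H>172))&(S>140)&(V>90)
    yel=(H>18)&(H<32)&(S>90)&(V>120)
    white=(S<50)&(V>195)
    return red,yel,white
E
python3 - <<'E'
from h import *
p=cv2.imread("pics/w0.png");d=np.load("w0_d.npy");s=np.load("w0_s.npz");c=optics.camera_params("wrist")
W=wcloud(s,d,c)
h=cv2.cvtColor(p,cv2.COLOR_BGR2HSV)
reg=np.zeros((480,640),np.uint8);cv2.fillPoly(reg,[np.array([[172,70],[456,64],[436,310],[206,310]])],1)
dark=(reg>0)&(h[...,2]<100)&(h[...,1]<110)&(d>0)
Q=W[dark]
for _ in range(4):
    m0=np.median(Q,0) if _==0 else Q.mean(0);n=np.linalg.svd(Q-Q.mean(0),full_matrices=False)[2][2];n*=np.sign(n[2])
    k=abs((Q-Q.mean(0))@n)<3;Q=Q[k]
m0=Q.mean(0);print(len(Q),m0,n,"tilt",np.degrees(np.arccos(n[2])),"yaw",np.degrees(np.arctan2(-n[1],-n[0])))
m=(h[...,2]<105)&(h[...,1]<110);m=cv2.morphologyEx((m&(np.arange(480)[:,None]<330)).astype(np.uint8),cv2.MORPH_OPEN,np.ones((5,5)))
# cover edge points: use 4 eyeballed lines refined with plane-cloud membership
pl=(abs((W-m0)@n)<6)&(h[...,1]<110)&(d>0)&(np.arange(480)[:,None]<345)&(np.arange(640)[None]>150)&(np.arange(640)[None]<475)
pl=cv2.morphologyEx(pl.astype(np.uint8),cv2.MORPH_OPEN,np.ones((7,7)))
cnt=max(cv2.findContours(pl,0,2)[0],key=cv2.contourArea)
o,r=rays(s,c,cnt.reshape(-1,2));E=hit(o,r,m0,n)
C=frame(np.arctan2(-n[1],-n[0]))
e=(E-m0)@C;rc=cv2.minAreaRect(e[:,:2].astype(np.float32));print("rect",rc)
ctr=m0+C@[*rc[0],0];print("centre(edges)",ctr)
gp=(reg>0)&(h[...,2]>110)&(h[...,2]<200)&(h[...,1]<60)
gp=cv2.morphologyEx(gp.astype(np.uint8),cv2.MORPH_OPEN,np.ones((15,15)))
cnt=max(cv2.findContours(gp,0,2)[0],key=cv2.contourArea);o,r=rays(s,c,cnt.reshape(-1,2))
e=(hit(o,r,m0+3*n,n)-m0)@C;rg=cv2.minAreaRect(e[:,:2].astype(np.float32));print("plate",rg);print("centre(plate)",m0+C@[*rg[0],0])
red,yel,white=masks(p)
for nm,mm,ht in(("red",red,47),("yel",yel,0),("white",white,47)):
    k,l,st,ce=cv2.connectedComponentsWithStats((mm&(reg>0)).astype(np.uint8))
    for i in range(1,k):
        if st[i,4]>60:
            o,r=rays(s,c,ce[i]);print(nm,ce[i].round(),st[i,4],((hit(o,r,m0+ht*n,n)[0]-ctr)@C).round(1))
E
```

```text
return _methods._mean(a, axis=axis, dtype=dtype,
  ret = um.true_divide(
<stdin>:9: RuntimeWarning: Mean of empty slice.
Traceback (most recent call last):
IndexError: index 2 is out of bounds for axis 0 with size 0
```

```bash
python3 - <<'E'
from h import *
p=cv2.imread("pics/w0.png");d=np.load("w0_d.npy");s=np.load("w0_s.npz")
h=cv2.cvtColor(p,cv2.COLOR_BGR2HSV)
print(d[60:340:30,180:460:30].round(),h[100:300:60,280:420:40])
print(s["eef_pos"],s["eef_rot"])
E
```

```text
[[499. 497. 497. 282. 280. 281. 281. 282. 282. 283.]
 [286. 287. 286. 286. 288. 288. 289. 287. 288. 289.]
 [293. 251. 292. 294. 294. 295. 295. 285. 295. 295.]
 [300. 301. 266. 300. 303. 302. 258. 258. 305. 302.]
 [311. 309. 262. 309. 307. 306.   0. 311. 311. 311.]
 [441. 316. 316. 317. 313. 315. 320. 319. 319. 465.]
 [457. 325. 325. 325. 322. 323. 327. 327. 327. 458.]
 [452. 334. 326. 332. 336. 337. 335. 287. 336. 451.]
 [447. 344. 293. 344. 344. 346. 345. 345. 346. 447.]
 [130. 145. 353. 355. 355. 356. 429. 430. 430. 129.]] [[[ 97  27 125]
  [100  24 125]
  [ 99  28 126]
  [ 98  25 124]]

 [[ 99  29 124]
  [ 90  11 143]
  [ 98  23 123]
  [ 99  27 124]]

 [[ 97  27 122]
  [ 95   8 191]
  [ 99  29 122]
  [ 98  25 121]]

 [[ 23  20 166]
  [ 95  26 120]
  [ 99  28 119]
  [ 30   1 234]]]
[482.69184332   0.96784064 309.78495344] [[ 8.46888252e-01  2.82985349e-01  4.50221703e-01]
 [ 2.49993892e-01 -9.59124199e-01  1.32604015e-01]
 [ 4.69343524e-01  2.51893638e-04 -8.83015625e-01]]
```

```bash
cat > meas.py <<'E'
from h import *
p=cv2.imread("pics/w0.png");d=np.load("w0_d.npy");s=np.load("w0_s.npz");c=optics.camera_params("wrist")
W=wcloud(s,d,c)
h=cv2.cvtColor(p,cv2.COLOR_BGR2HSV)
reg=np.zeros((480,640),np.uint8);cv2.fillPoly(reg,[np.array([[172,70],[456,64],[436,318],[206,325]])],1)
cov=(h[...,2]<134)&(h[...,2]>105)&(h[...,1]>14)&(h[...,1]<40)
Q=W[(reg>0)&cov&(d>0)]
for _ in range(4):
    n=np.linalg.svd(Q-np.median(Q,0),full_matrices=False)[2][2];n*=np.sign(n[2])
    a=(Q-np.median(Q,0))@n;Q=Q[abs(a-np.median(a))<4]
m0=Q.mean(0);print(len(Q),m0,n,"tilt",np.degrees(np.arccos(n[2])),"yaw",np.degrees(np.arctan2(-n[1],-n[0])))
pl=(abs((W-m0)@n)<6)&(d>0)&(h[...,1]<60)&(np.arange(480)[:,None]<345)&(np.arange(640)[None]>150)&(np.arange(640)[None]<475)
pl=cv2.morphologyEx(pl.astype(np.uint8),cv2.MORPH_OPEN,np.ones((7,7)))
cnt=max(cv2.findContours(pl,0,2)[0],key=cv2.contourArea)
o,r=rays(s,c,cnt.reshape(-1,2));E=hit(o,r,m0,n)
C=frame(np.arctan2(-n[1],-n[0]))
e=(E-m0)@C;rc=cv2.minAreaRect(e[:,:2].astype(np.float32));print("rect",rc)
ctr=m0+C@[*rc[0],0];print("centre(edges)",ctr)
gp=(reg>0)&(h[...,2]>136)&(h[...,2]<205)&(h[...,1]<18)
gp=cv2.morphologyEx(gp.astype(np.uint8),cv2.MORPH_OPEN,np.ones((15,15)))
cnt=max(cv2.findContours(gp,0,2)[0],key=cv2.contourArea);o,r=rays(s,c,cnt.reshape(-1,2))
e=(hit(o,r,m0+3*n,n)-m0)@C;rg=cv2.minAreaRect(e[:,:2].astype(np.float32));print("plate",rg);ctp=m0+C@[*rg[0],0];print("centre(plate)",ctp)
red,yel,white=masks(p)
for nm,mm,ht in(("red",red,47),("yel",yel,0),("white",white,47)):
    k,l,st,ce=cv2.connectedComponentsWithStats((mm&(reg>0)).astype(np.uint8))
    for i in range(1,k):
        if st[i,4]>60:
            o,r=rays(s,c,ce[i]);print(nm,ce[i].round(),st[i,4],((hit(o,r,m0+ht*n,n)[0]-ctp)@C).round(1))
E
python3 meas.py
```

```text
47848 [585.77400432  34.64536882 151.32632999] [-0.44545773 -0.14466735  0.88353764] tilt 27.927902977929662 yaw 17.99178105162688
rect ((-17.932716369628906, 2.0475234985351562), (222.70948791503906, 231.78895568847656), 89.92530822753906)
centre(edges) [570.08216757  31.70206376 142.90742961]
plate ((-18.86482048034668, 1.9172248840332031), (50.626136779785156, 85.67268371582031), 89.84871673583984)
centre(plate) [569.33965916  31.32392822 142.46983324]
red [438. 129.] 310 [ 66.6 -82.2  46.9]
red [244. 176.] 359 [38.4 49.8 47. ]
red [382. 267.] 342 [-32.2 -47.2  47.1]
red [216. 305.] 276 [-60.6  80.5  47.1]
yel [440. 152.] 216 [ 46.1 -99.7  -0. ]
yel [217. 187.] 243 [23.  82.2 -0. ]
yel [412. 234.] 224 [-22.8 -80.9   0.1]
yel [206. 264.] 188 [-45.1  99.2   0.1]
white [222. 134.] 1028 [67.  61.7 46.9]
white [392. 137.] 1679 [ 62.1 -51.8  46.9]
white [243. 135.] 246 [66.  47.7 46.9]
white [297. 175.] 241 [38.4 13.5 47. ]
white [394. 291.] 878 [-52.5 -56.8  47.1]
white [250. 290.] 1692 [-48.   53.4  47.1]
```

```bash
cat >> meas.py <<'E'
print('---')
ctr=(ctr+ctp)/2; L=(W-ctr)@C
S=dict(a=(-60,60),b=(-60,-60),c=(60,-60),d=(60,60)); D=dict(a=(-45.1,99.2),b=(-22.8,-80.9),c=(46.1,-99.7),d=(23,82.2))
up=(L[...,2]>42)&(L[...,2]<53)&(d>0)
K=(up&((red|white)|(h[...,1]<60))).astype(np.uint8)
for k,(x,y) in S.items():
    near=(np.hypot(L[...,0]-x,L[...,1]-y)<38)&up
    n_,lab,st,ce=cv2.connectedComponentsWithStats(near.astype(np.uint8));i=1+np.argmax(st[1:,4])
    vu=np.argwhere(lab==i);cn=vu[:,::-1].astype(float)
    o,r=rays(s,c,cn);e=(hit(o,r,ctr+47*n,n)-ctr)@C
    rect=cv2.minAreaRect(e[:,:2].astype(np.float32))
    b=cv2.boxPoints(rect);v=b[1]-b[0] if np.linalg.norm(b[1]-b[0])>np.linalg.norm(b[2]-b[1]) else b[2]-b[1]
    isr=(lab==i)&red;rp=L[isr].mean(0)[:2];v=v/np.linalg.norm(v)
    if v@(rp-rect[0])<0:v=-v
    dv=np.array(D[k])-[x,y];da=np.arctan2(dv[1],dv[0]);ba=np.arctan2(v[1],v[0])
    pc=np.linalg.svd(e[:,:2]-e[:,:2].mean(0),full_matrices=False)[2][0];pa=np.arctan2(*(pc*np.sign(pc@v))[::-1])
    print(k,"n",len(e),"h",np.median(L[lab==i][:,2]).round(1),"rect c",np.round(rect[0],1),np.round(rect[1],1),"blade",ba.round(3),pa.round(3),"dash",da.round(3),"angle est",(1-((pa-da+np.pi)%(2*np.pi)-np.pi)).round(3))
E
python3 meas.py | sed 1,/---/d
```

```text
a n 932 h 46.4 rect c [-58.2  58.7] [11.3 60.9] blade 1.904 1.904 dash 1.208 angle est 0.303
b n 923 h 46.5 rect c [-58.6 -59. ] [62.8 10.1] blade 0.444 0.445 dash -0.512 angle est 0.043
c n 1381 h 46.5 rect c [ 59.7 -59.5] [10.6 61.7] blade -1.332 -1.336 dash -1.908 angle est 0.429
d n 1419 h 46.4 rect c [59.5 59. ] [61.4 10.8] blade -2.83 -2.835 dash 2.601 angle est 0.153
```

Cover pose: yaw 18.0°, tilt 27.9° (nominal 28), face centre 142.7 mm up (nominal 142), edges 223 x 232 mm. Each blade measures about 61 x 11 mm at 46.5 mm height and sits within 2 mm of its nominal screw axis. Starting angles: a 0.30, b 0.04, c 0.43, d 0.15. I'll start with screw a.

```bash
cat >> h.py <<'E'
C0=frame(np.radians(18.0)); O0=np.array([569.9,31.5,142.4])
SC=dict(a=(-60,60),b=(-60,-60),c=(60,-60),d=(60,60))
B0=dict(a=1.904+.303,b=.445+.043,c=-1.336+.429+np.pi,d=-2.835+.153+np.pi) # tool phi at joint angle 0
def pose(k,ang,h):
    x,y=SC[k];return O0+C0@[x+.5,y-.2,h],tool(C0,B0[k]-ang)
def tz(s): return -float(s["wrist_torque"]@C0[:,2])*-1  # moment about outward normal
def go(k,ang,up=95):
    p,R=pose(k,ang,up);ctrl.move_ptp(p,R)
def grasp(k,ang,h=45,force=90):
    p,R=pose(k,ang,h);r=ctrl.move_l(p,vel=120,threshold=15);
    if r: raise SystemExit("contact on the way down")
    ctrl.gripper_to(0,force);return sensors.read_state()
def release(k,ang,up=95):
    ctrl.gripper_to(45);s=sensors.read_state()
    ctrl.move_l(np.array(s["eef_pos"])+C0[:,2]*(up-45),vel=150)
E
python3 - <<'E'
from h import *
for k,a in dict(a=.303,b=.043,c=.429,d=.153).items():
    print(k,[np.round(ctrl.solve_ik(*pose(k,x,h)),2) if ctrl.solve_ik(*pose(k,x,h)) is not None else None for x in(a,1,1.8) for h in (95,45)])
t=sensors.read_state()["t"]
go('a',.303);ctrl.gripper_to(45);s=sensors.read_state();print(s["t"]-t,s["eef_pos"],s["force"],s["wrist_torque"])
p,d=optics.grab_frame("wrist");cv2.imwrite("pics/w1.png",p[:,:,::-1])
E
```

```text
a [array([-0.22, -0.25,  2.19,  0.34,  0.8 , -1.05]), array([-0.18, -0.11,  2.19,  0.37,  0.66, -1.08]), array([-0.22, -0.25,  2.19,  0.34,  0.8 , -0.35]), array([-0.18, -0.11,  2.19,  0.37,  0.66, -0.38]), array([-0.22, -0.25,  2.19,  0.34,  0.8 ,  0.45]), array([-0.18, -0.11,  2.19,  0.37,  0.66,  0.42])]
b [array([-0.49, -0.12,  2.09,  0.46,  0.88,  0.08]), array([-0.45, -0.  ,  2.08,  0.49,  0.75,  0.05]), array([-0.49, -0.12,  2.09,  0.46,  0.88,  1.04]), array([-0.45, -0.  ,  2.08,  0.49,  0.75,  1.01]), array([-0.49, -0.12,  2.09,  0.46,  0.88,  1.84]), array([-0.45, -0.  ,  2.08,  0.49,  0.75,  1.81])]
c [array([-0.32,  0.02,  1.83,  0.36,  0.92, -1.03]), array([-0.29,  0.12,  1.82,  0.37,  0.83, -1.04]), array([-0.32,  0.02,  1.83,  0.36,  0.92, -0.46]), array([-0.29,  0.12,  1.82,  0.37,  0.83, -0.47]), array([-0.32,  0.02,  1.83,  0.36,  0.92,  0.34]), array([-0.29,  0.12,  1.82,  0.37,  0.83,  0.33])]
d [array([-0.09, -0.07,  1.91,  0.24,  0.86,  0.74]), array([-0.07,  0.04,  1.91,  0.26,  0.76,  0.73]), array([-0.09, -0.07,  1.91,  0.24,  0.86,  1.59]), array([-0.07,  0.04,  1.91,  0.26,  0.76,  1.58]), array([-0.09, -0.07,  1.91,  0.24,  0.86,  2.39]), array([-0.07,  0.04,  1.91,  0.26,  0.76,  2.38])]
2.1249999999999996 [459.04505763  58.33422188 198.37065377] [-0.07012837  0.67270609  0.52677805] [-0.05603046  0.20948656 -0.07486946]
```

View pics/w1.png

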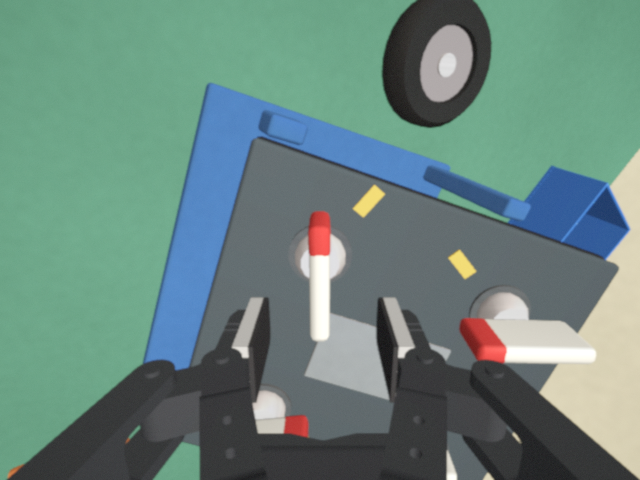

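Blade a stands upright at column 319, centred between the fingers at columns 258 and 388. I'll descend, grip and turn it to the dash.

```bash
cat >> h.py <<'E'
def turn(dq):
    q=np.array(sensors.read_state()["q"]);q[5]+=dq;ctrl.set_joints(q);return sensors.read_state()
E
python3 - <<'E'
from h import *
s=sensors.read_state();t=s["t"];print("free tz",tz(s),s["tau"][5])
s=grasp('a',.303);print(s["t"]-t,s["grip_width"],s["force"].round(1),tz(s),s["tau"][5]);q6=s["q"][5]
for x in(.35,.35):
    s=turn(x);print(s["t"]-t,s["q"][5]-q6,tz(s),s["tau"][5],s["force"].round(1))
release('a',1);s=sensors.read_state();print(s["t"],s["force"].round(1),tz(s))
p,d=optics.grab_frame("wrist");cv2.imwrite("pics/w2.png",p[:,:,::-1])
E
```

```text
free tz -0.025978880792754153 0.0002634542397572659
0.9832999999999998 8.245074565467252 [-10.4  -8.7   8. ] 0.035727892004286395 0.04471979336813092
1.4082999999999997 0.3475141990732401 -0.13917706212445305 -0.03863002639263868 [-0.9 -1.9 -2.7]
1.8332999999999995 0.6938193054884856 -0.07806276024139074 -0.04046657821163535 [ 0.6 -1.8 -3.3]
7.4083 [-0.3 -0.6 -0.2] 0.03610567313883858
```

View pics/w2.png

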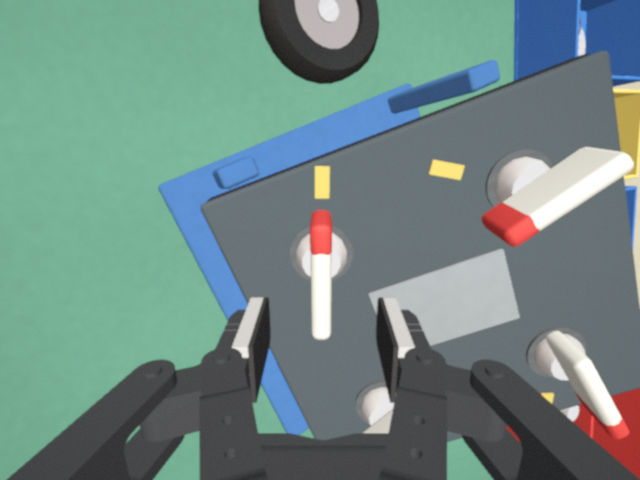

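Blade a's red end (320,232) now points straight at its dash (322,182). Next is screw c, the opposite corner.

```bash
cat >> h.py <<'E'
def dash(k,a0,name):
    t=sensors.read_state()["t"];go(k,a0);s=grasp(k,a0);q6=s["q"][5]
    print(k,"grip",round(s["grip_width"],1),s["force"].round(1),round(tz(s),3))
    s=turn(1.0-a0);print("turned",s["q"][5]-q6,tz(s),s["tau"][5],s["force"].round(1))
    release(k,1);s=sensors.read_state();print("dt",s["t"]-t,s["t"],s["force"].round(1),tz(s))
    p,d=optics.grab_frame("wrist");cv2.imwrite(f"pics/{name}.png",p[:,:,::-1])
E
python3 - <<'E'
from h import *
dash('c',.429,'w3')
E
```

```text
c grip 8.1 [-10.6  -5.1   5.2] 0.043
turned 0.5694392330872524 -0.07836493439480142 -0.07237771293148398 [-0.7 -0.6 -2. ]
dt 3.2334000000000005 10.6917 [-0.1  0.2 -0.1] 0.017779806891455717
```

View pics/w3.png

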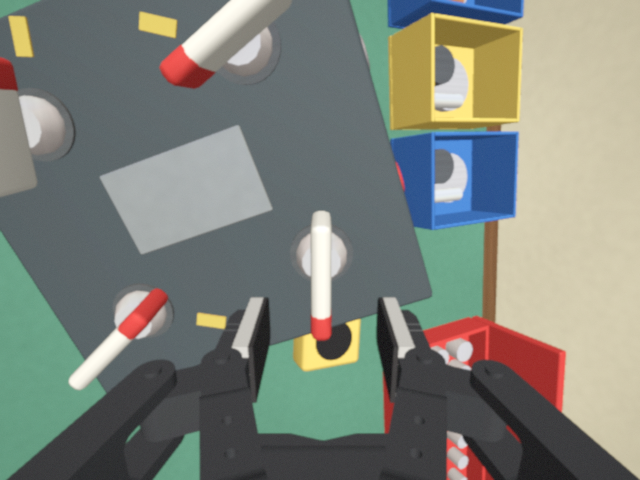

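Blade c is upright at column 321, with its red end (320,328) covering the dash. Screws b at (120,335) and d at (225,40) are still loose. Screw b next, then d.

```bash
python3 - <<'E'
from h import *
dash('b',.043,'w4')
dash('d',.153,'w5')
# overview
ctrl.move_ptp(O0+C0[:,2]*190,tool(C0,0))
s=sensors.read_state();print(s["t"])
p,d=optics.grab_frame("wrist");cv2.imwrite("pics/w6.png",p[:,:,::-1]);np.save("w6_d.npy",d)
np.savez("w6_s.npz",eef_pos=s["eef_pos"],eef_rot=s["eef_rot"])
E
sed 's/w0/w6/g' meas.py > meas6.py; python3 meas6.py | sed 1,/---/d
```

```text
b grip 8.6 [-6.6  2.   7.6] -0.002
turned 0.9571927520328897 -0.053235482258310714 -0.08211391512304544 [ 4.2 -4.7 -7.3]
dt 3.4000000000000004 14.1417 [-0.1  0.8 -0.6] 0.001133796178967701
d grip 8.2 [-6.5  0.1  6. ] -0.004
turned 0.8472814609260981 -0.11451335375818793 -0.07855697069317102 [-0.7 -5.8 -1. ]
dt 3.4499999999999993 17.6417 [-0.4  0.4 -0.7] -0.05320545860582423
18.4667
a n 547 h 46.4 rect c [-53.   73.2] [31.7 12. ] blade 1.206 1.223 dash 1.208 angle est 0.985
b n 564 h 46.5 rect c [-46.4 -65.6] [11.6 34.9] blade -0.521 -0.488 dash -0.512 angle est 0.976
c n 1376 h 46.5 rect c [ 59.8 -59.5] [61.7 10.4] blade -1.913 -1.907 dash -1.908 angle est 0.999
d n 1399 h 46.4 rect c [59.6 59.2] [10.4 61.6] blade 2.603 2.602 dash 2.601 angle est 0.999
```

View pics/w6.png

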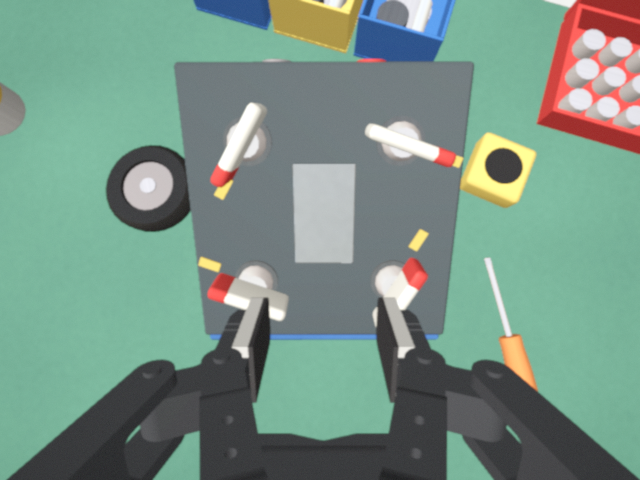

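All four screws are at their dashes, with estimates of 0.98 to 1.00 (a and b are partly hidden by the fingers). Now I'll tighten a and then c, feeling for the stop.

```bash
cat >> h.py <<'E'
def tight(k,name):
    t=sensors.read_state()["t"];go(k,1.0);s=sensors.read_state();b=tz(s)
    s=grasp(k,1.0);q6=s["q"][5];Q=np.array(s["q"]);lo=np.array(s["tau"])
    tgt=.4;log=[]
    while tgt<=1.0:
        q=Q.copy();q[5]=q6+tgt;ctrl.set_joints(q);s=sensors.read_state()
        log.append((round(1+s["q"][5]-q6,3),round(tz(s)-b,2),round(s["tau"][5],2)))
        if abs(tz(s)-b)>.45 or abs(s["tau"][5])>.45: break
        tgt+=.03
    print(k,log,s["force"].round(1),s["grip_width"])
    ctrl.hold(.2)
    q=Q.copy();q[5]=s["q"][5];
    release(k,1);s=sensors.read_state();print("dt",s["t"]-t,s["t"],s["force"].round(1))
    p,d=optics.grab_frame("wrist");cv2.imwrite(f"pics/{name}.png",p[:,:,::-1])
E
python3 - <<'E'
from h import *
ctrl.gripper_to(45);tight('a','w7')
E
```

```text
a [(np.float64(1.399), -0.09, np.float64(-0.05)), (np.float64(1.429), -0.08, np.float64(-0.08)), (np.float64(1.459), -0.05, np.float64(-0.08)), (np.float64(1.489), -0.03, np.float64(-0.08)), (np.float64(1.519), -0.03, np.float64(-0.08)), (np.float64(1.549), -0.06, np.float64(-0.08)), (np.float64(1.579), -0.09, np.float64(-0.08)), (np.float64(1.609), -0.04, np.float64(-0.07)), (np.float64(1.638), 0.43, np.float64(0.43)), (np.float64(1.666), 1.41, np.float64(1.37))] [ 3.9 -2.7 -2.5] 8.493204777452922
dt 5.899999999999999 24.6333 [0.  0.6 0.8]
```

View pics/w7.png

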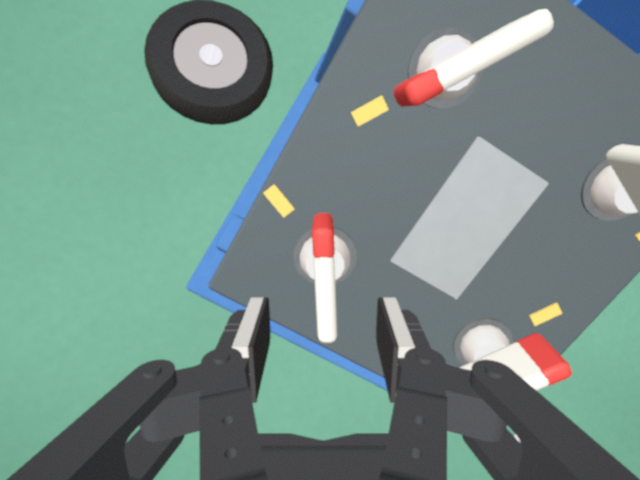

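Screw a came up against its stop at about 1.62; torque went from 0.08 to 0.43 and then 1.4 N m. Next time I'll stop a little sooner. Continuing with c, then b and d.

```bash
sed -i 's/>.45 or abs(s\["tau"\]\[5\])>.45/>.38 or abs(s["tau"][5])>.38/; s/tgt+=.03/tgt+=.025/' h.py; python3 - <<'E'
from h import *
tight('c','w8')
E
```

```text
c [(np.float64(1.398), -0.07, np.float64(-0.05)), (np.float64(1.423), -0.06, np.float64(-0.04)), (np.float64(1.449), -0.05, np.float64(-0.06)), (np.float64(1.474), -0.04, np.float64(-0.07)), (np.float64(1.499), -0.05, np.float64(-0.07)), (np.float64(1.524), -0.04, np.float64(-0.07)), (np.float64(1.549), 0.25, np.float64(0.22)), (np.float64(1.572), 1.17, np.float64(1.17))] [ 3.9 -1.3 -3.5] 8.312466880938416
dt 5.100000000000001 29.7833 [ 0.  -1.2 -1.1]
```

View pics/w8.png

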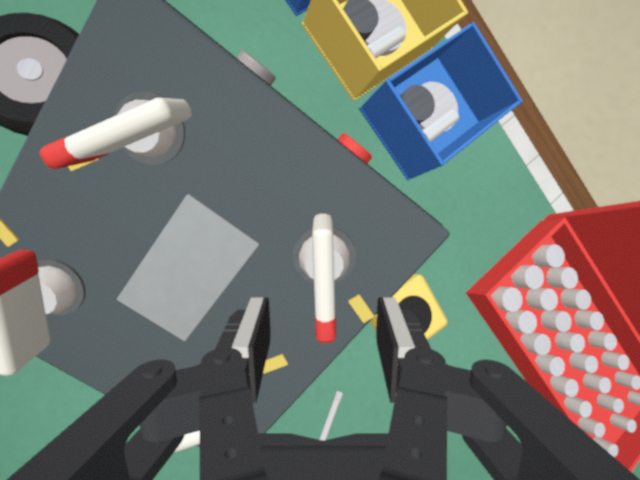

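Screw c met its stop at about 1.55 and its red end (325,330) is well past the dash. Screw d (65,150) is still at its dash.

```bash
python3 - <<'E'
from h import *
tight('b','w9')
tight('d','w10')
ctrl.move_ptp(O0+C0[:,2]*190,tool(C0,0));ctrl.gripper_to(85)
ctrl.move_ptp(O0+C0@[30,0,215],tool(C0,0))
s=sensors.read_state();print(s["t"],s["force"])
p,d=optics.grab_frame("wrist");cv2.imwrite("pics/w11.png",p[:,:,::-1]);np.save("w11_d.npy",d)
np.savez("w11_s.npz",eef_pos=s["eef_pos"],eef_rot=s["eef_rot"])
p,d=optics.grab_frame("top");cv2.imwrite("pics/top1.png",p[:,:,::-1])
E
sed 's/w0/w11/g; s/\[\[172,70\],\[456,64\],\[436,318\],\[206,325\]\]/[[205,130],[435,130],[425,310],[215,310]]/' meas.py > meas11.py; python3 meas11.py
```

```text
b [(np.float64(1.398), -0.06, np.float64(-0.04)), (np.float64(1.423), -0.05, np.float64(-0.05)), (np.float64(1.448), -0.07, np.float64(-0.05)), (np.float64(1.473), -0.05, np.float64(-0.05)), (np.float64(1.498), -0.06, np.float64(-0.05)), (np.float64(1.523), -0.09, np.float64(-0.05)), (np.float64(1.548), -0.04, np.float64(-0.05)), (np.float64(1.573), 0.01, np.float64(-0.05)), (np.float64(1.598), -0.03, np.float64(-0.05)), (np.float64(1.623), -0.03, np.float64(-0.05)), (np.float64(1.648), -0.0, np.float64(-0.05)), (np.float64(1.673), -0.03, np.float64(-0.05)), (np.float64(1.698), -0.08, np.float64(-0.05)), (np.float64(1.723), -0.04, np.float64(-0.05)), (np.float64(1.748), -0.04, np.float64(-0.05)), (np.float64(1.773), 0.08, np.float64(0.1)), (np.float64(1.795), 1.06, np.float64(1.02))] [-2.  -6.7 -3.2] 8.4258947162301
dt 7.4583999999999975 37.2917 [-0.1 -0.3 -0.8]
d [(np.float64(1.398), -0.18, np.float64(-0.04)), (np.float64(1.423), -0.08, np.float64(-0.05)), (np.float64(1.448), -0.16, np.float64(-0.05)), (np.float64(1.473), -0.07, np.float64(-0.05)), (np.float64(1.498), -0.09, np.floa
[... 1182 characters left out ...]
 [428. 191.] 77 [ 47.3 -95.2  -0.1]
yel [232. 218.] 195 [22.1 82.3  0. ]
yel [407. 264.] 182 [-22.8 -81.1   0.2]
yel [221. 285.] 142 [-46.1  98.3   0.3]
white [392. 179.] 1127 [ 66.5 -53.   46.8]
white [251. 179.] 1098 [65.4 54.4 46.8]
white [261. 298.] 187 [-35.   50.9  47.3]
white [385. 302.] 592 [-37.8 -53.4  47.3]
---
a n 781 h 46.5 rect c [-59.3  59.1] [61.9 11.8] blade 0.575 0.582 dash 1.208 angle est 1.625
b n 815 h 46.3 rect c [-58.8 -59.6] [12.2 61.5] blade -1.287 -1.279 dash -0.512 angle est 1.767
c n 1022 h 46.4 rect c [ 59.  -59.2] [62.  10.5] blade -2.441 -2.447 dash -1.908 angle est 1.54
d n 1036 h 46.5 rect c [58.6 59.4] [10.4 61.8] blade 1.897 1.906 dash 2.601 angle est 1.695
```

View pics/w11.png

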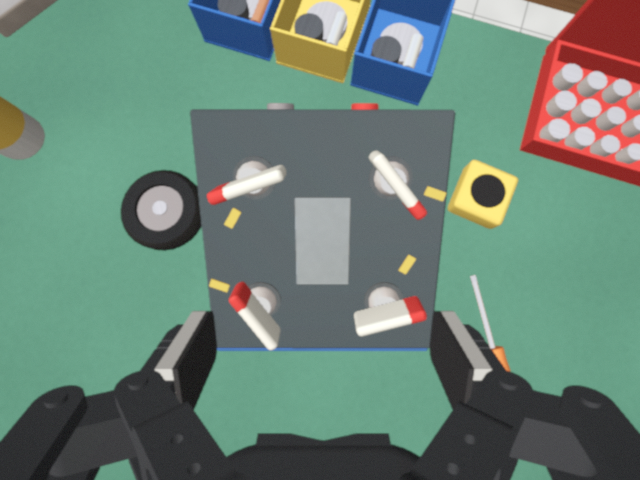

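View pics/top1.png

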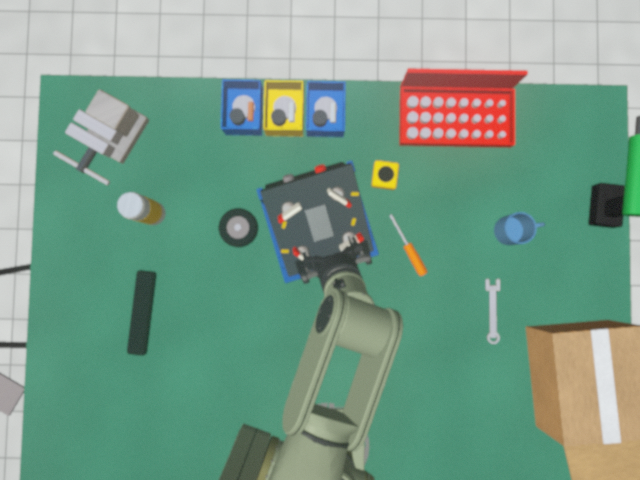

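All four screws read past the dash and up to the stops I felt: a 1.625, b 1.767, c 1.540, d 1.695. In the top view the bystanders sit where they started, and the gripper is open and clear. Handing in.

```bash
python3 -c "
from plant import ctrl;print(ctrl.finish_job())"
```

```text
the job is handed in; nothing more can be done
None
```

All four wing screws are tight against their stops, and the job is handed in; `finish_job` reports no verdict. I turned them to their dashes in the order a, c, b, d, then went round again in that order and tightened each until I felt the stop. The job took about 46 s of the 72 s allowed.

| Screw | At the dash, from the picture (rad) | Stop felt (rad) | Final angle, from the picture (rad) | Needed at the end (rad) |
|---|---|---|---|---|
| a | 0.985 | about 1.62 | 1.625 | above 1.52 |
| b | 0.976 | about 1.77 | 1.767 | above 1.68 |
| c | 0.999 | about 1.54 | 1.540 | above 1.45 |
| d | 0.999 | about 1.70 | 1.695 | above 1.60 |

- **Feeling the stops:** torque rose from under 0.2 N m to between 0.6 and 1.4 N m at each stop. That is above the 0.4 N m sign, because the last small step ran a little into the stop.
- **Dash check:** the fingers partly hid a and b in the overview picture, so those two dash readings are less certain.
- **End state:** the gripper is open and clear of the box, with only about 1 N on the wrist. By eye in the top view, the bystanders have not moved.
- **Disagreement:** in the last picture the cover centre from its edges came out about 2 mm off the one from the grey plate. Two edges were outside the measuring region, and this does not affect the angles.

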